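# Inspect a puppet head under the magnifying glass

### The job

Lift the bare-headed puppet head (not the one with the pointed hat) up off its drying post and set it down, without dropping it, so that it stands upright on its neck about the middle of the round cork pad, and let go of it. Then draw the magnifying glass out of the slanted holder, turn it until the lens lies level, and finish while still holding it there, the lens centred over the crown of the head and about 5 cm above it, touching nothing but the gripper. Leave all the other things on the bench where they are.

Things in the scene. Friction and masses are not known exactly. Their poses are not given: they have to be found in the camera images.
- head: Puppet head, plain light wood, bald crown; 85 mm tall, 54 mm widest (straight band 50 to 66 mm up, good to grip), neck 44 mm across, 30 mm tall. Button nose 12 mm wide sticks out 5 mm on its -x side, 55 mm up: grip along its y. Origin: centre of the neck's underside; z up to the crown. 60 to 130 g. Neck has a bore from below, 28 mm wide, 30 mm deep.
- head_top (a point): Centre of the head's crown, 85 mm above the head's origin along its z.
- hat_head: The other puppet head, to be left on its post: same neck and face but with a pointed hat with a 68 mm brim; 122 mm tall, origin at the centre of the neck's underside, 50 mm above the table.
- post_a: Drying post that always carries the bare head, fixed: 70 mm round foot, 32 mm stem to z = 50 mm, where the neck rests, then a 21 mm spigot to z = 78 mm inside the neck. Origin on the table at its axis. The head sits loosely, origin 50 mm up; lift it straight up by more than 30 mm to free it.
- post_b: The second drying post, same shape; always carries the head with the hat.
- pad: Round cork pad fixed on the table, 120 mm diameter, 6 mm thick. Origin at the centre of its underside, z up. It starts empty.
- holder: Wooden holder, fixed: foot 120 x 80 x 12 mm (x, y, z), origin at the centre of its underside. Its socket slants up towards the holder's +x at 45 degrees: slot 22 mm (along y) x 16 mm, 45 mm deep, outer section 38 x 32 mm; middle of the mouth at (2, 0, 67) mm. The glass slides out freely along the slant (its own +x), 45 mm deep at the start.
- magnifier: Magnifying glass. Origin on the handle's centre line where to grip it: 85 mm from the butt, 40 mm from the socket mouth, about 95 mm up at the start. x: from butt to lens, y: across the handle, z: normal to the lens. Wooden handle 20 mm (y) x 14 mm (z), x = -85 to +35 mm. About 110 g. Easily pinched across y with the fingers pointing along its -z (45 degrees forward and down).
- lens (a point): Centre of the round, brass-framed lens (76 mm outside diameter, 8 mm thick), at (78, 0, 0) mm in the magnifier's frame, same axes: z is normal to the lens.
- jar: Bystander: open glass jar, 68 mm across, 85 mm tall. Origin at the centre of its underside.
- paint: Bystander: small capped amber jar, 38 mm across, 65 mm tall. Origin at the centre of its underside.
- tape: Bystander: roll of paper tape lying flat, 90 mm across, 24 mm high. Origin at the centre of its underside.
- dish: Bystander: shallow blue plastic dish, 80 mm across, 16 mm high. Origin at the centre of its underside.
- foot: Bystander: carved wooden puppet foot, 70 x 32 mm, 44 mm high. Origin at the centre of its underside.
- brush: Bystander: paint brush lying on the table.
- driver: Bystander: screwdriver lying on the table.
Not all that is in view belongs to the job. There is more than one size of the magnifier; the job needs the largest.

How it is judged:
By the outcome, as a careful person would: the job done as asked, in the order asked, and still so for the second after the job is handed in, while the arm keeps its last pose, push and grip.
It also fails if it takes over 61 s, if anything falls off the work surface, if the arm or the gripper's body presses on something with over 40 N, if the wrist force passes 120 N, or if a joint passes its speed limit or range.

### The arm

A 7-joint arm with a two-finger parallel gripper is mounted at the origin on the work surface. World frame = base frame: x ahead of the robot, y to its left, z up, the work surface at z = 0. Lengths are in mm, angles in rad, forces in N, time in s.
With the tool pointing down it reaches from about 400 to 875 mm from the base axis. Payload 4.4 kg.
Tool frame: the origin (TCP) lies at the very end of the fingers, on their centre line; the grasp point (between the pads) lies 19 mm behind it; z points along the fingers, y is the line along which they close (so a half turn about z gives the same grasp; the last joint's range is limited). The gripper opens to 85 mm and grips with 20 to 120 N. Pads are 22 mm wide; open, the fingers measure 114 mm over their backs; the gripper's body (76 mm by 85 mm) begins 54 mm behind the grasp point. The pads swing forward as they close: fully open they stand 13 mm farther back than shut.
Start: joints at [-1.185, 0.628, 0.038, 1.517, -0.027, 0.996, -0.02], TCP at [283.76, 584.806, 231.313] pointing down, gripper open.
Joint ranges: [-3.06, 3.06], [-0.37, 2.12], [-1.25, 1.32], [0.18, 2.47], [-1.1, 4.24], [0.23, 1.98], [-2.94, 2.94]. Speed limits (rad/s): [2.57, 2.57, 3.14, 3.14, 3.14, 3.14, 3.14].

### API

Orientations are given as [roll, pitch, yaw] about the fixed x, y, z axes, in that order (R = Rz(yaw) Ry(pitch) Rx(roll)).
In Python, from cell import read_state, get_image, camera_params, finish_job gives the robot as it stands.
- The arm moves only by the tool arm_command, never from a script. Its argument "deltas" is a list of rows, each an object of numbers: "dx", "dy", "dz": the shift along the world's x, y, z in m; "yaw": the turn about the world's z in degrees; "jaw": the opening, from 0 (shut) to 1 (fully open). A call has 1 to 20 rows; each row is the pose to reach, as a shift and turn from the pose commanded when the call began; what a row does not reach only later rows make up. A row lasts 1/10 s, in which the tool goes at most 50 mm and 8.59 degrees, less where a joint would pass 70% of its speed; a pose out of reach is approached as far as the arm can. A call with a gripper value outside its range is refused whole. The fingers move at their own pace and stop on an object; the grip force is fixed at half the most. Time passes only in rows, so rows that repeat a pose let the fingers close. It gives the time, the measured TCP pose, the force, the opening and the grip force at its end, in the units of the state.
- read_state(): the state, without advancing time (a new reading comes with each control period).
- get_image(name): name is "scene" or "top"; returns (picture, depth): 384x512x3 uint8, red, green, blue; 384x512 float32, mm along the optical axis (not along the pixel's ray), 0 where there is no reading.
- camera_params(name): a dict with "camera_matrix" (3x3 intrinsics, pixels), "extrinsics" (4x4, takes a point from camera to world coordinates). Camera axes: x right, y down, z forward; pixel columns grow to the right and rows downward; lengths in mm; the calibration is good to about 2 mm. A picture is of the moment at which its call begins. camera_params takes no time and is no camera call.
- finish_job(): hands the job in; it is judged then, once.
The state is a dict: "clock": time; "qpos": joint angles; "qd": joint speeds; "tau": joint torques, N m; "eef_pos": TCP position; "tool_rot": TCP orientation; "force": force on the tool from outside, world axes, zero at the start; "torque": the same for the moment, N m; "width": finger opening in mm; "gripper_force": force on a finger pad.
Only numpy, scipy, OpenCV 4.12 (cv2) and the standard library are available. Lean on these libraries where they do the work, as an engineer would, in place of code of your own. Each camera call takes 0.05 s, during which the arm holds its last target. There are 200 camera calls.

## Working session

There is one attempt and no reset: what is moved stays moved. The work goes in short steps, Python scripts to look and compute and a tool call to move; the robot and the scene stay as the last step left them, time stands still between calls to the robot, and variables do not carry over. Pictures are saved under pics/ and viewed, at most 10 in all, crops included, and the job is handed in when it is done.

Besides the shell and the picture viewer there is one more tool, called as a command line: name --argument value ..., lists and objects as JSON in quotes. arm_command: Moves the arm, as the interface text tells. Its arguments: {"type":"object","properties":{"deltas":{"type":"array"}},"required":["deltas"]}

```bash
mkdir -p pics
cat > h.py <<'E'
import numpy as np, cv2
from cell import *
def snap(n):
    im,d=get_image(n); p=camera_params(n); K=np.array(p["camera_matrix"]);T=np.array(p["extrinsics"])
    v,u=np.mgrid[:384,:512]
    P=np.stack([(u-K[0,2])/K[0,0]*d,(v-K[1,2])/K[1,1]*d,d],-1)@T[:3,:3].T+T[:3,3]
    P[d==0]=np.nan
    return im,P,K,T
def save(f,im,s=1): cv2.imwrite("pics/"+f,cv2.resize(im[...,::-1],None,fx=s,fy=s,interpolation=cv2.INTER_CUBIC))
E
python3 - <<'E'
from h import *
for n in("scene","top"):
    im,P,K,T=snap(n); save(n+"0.png",im,1.5); np.savez(n+"0.npz",im=im,P=P,K=K,T=T); print(n,T[:3,3],K[0,0],T[:3,2])
print(read_state())
E
```

```text
scene [1450.91798558 -237.82367456  788.0879174 ] 434.4893095859059 [-0.79161807  0.16480373 -0.58837111]
top [ 388.55306169  -30.53269152 1440.71909172] 398.90771271606536 [ 0.12664653 -0.00883054 -0.9919086 ]
{'clock': 0.1, 'qpos': array([-1.18478   ,  0.62927475,  0.03842615,  1.51822974, -0.02700808,
        0.99631797, -0.02002378]), 'qd': array([ 8.14234207e-05, -2.30195909e-03, -1.84617184e-03, -3.16380622e-03,
        1.01413848e-03,  1.39178381e-03, -1.63974505e-04]), 'tau': array([ 3.11680044e-03, -5.64523637e+01,  1.23051781e+00, -1.93975013e+01,
        1.13140125e-02,  5.43521674e-03,  2.03609204e-05]), 'eef_pos': array([283.51088292, 584.30267998, 230.47926494]), 'tool_rot': array([-3.13988001e+00,  3.71426214e-08,  2.68976406e+00]), 'force': array([ 0.36815255, -0.25442479,  0.34859539]), 'torque': array([ 0.07370037, -0.00777873, -0.01793364]), 'gripper_force': 0.0, 'width': 85.1569425831979}
```

View pics/scene0.png

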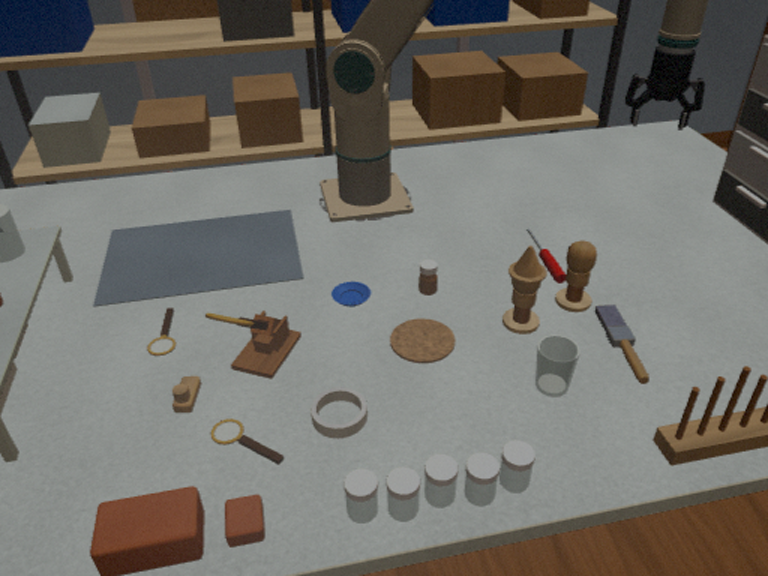

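View pics/top0.png

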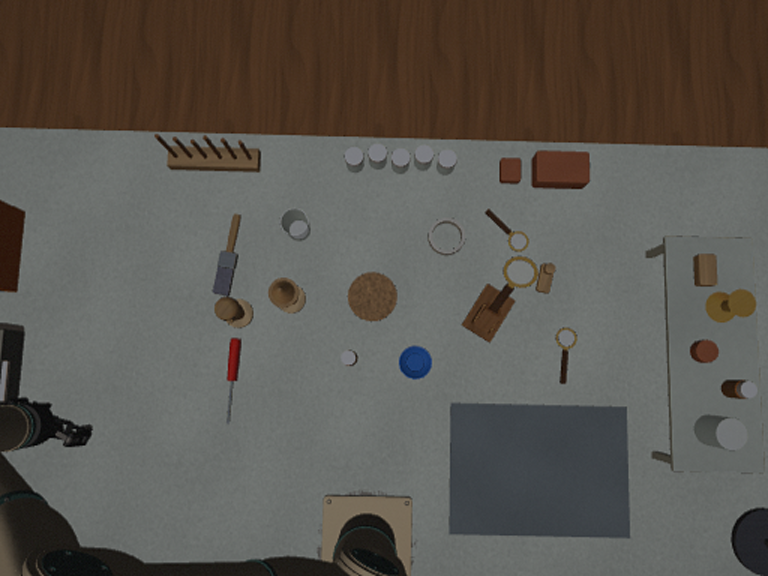

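Run:
```python
from h import *
s=np.load("scene0.npz");t=np.load("top0.npz")
a=cv2.resize(s["im"][140:230,330:430,::-1],None,fx=5,fy=5,interpolation=cv2.INTER_CUBIC)[:440,:400+100]
b=cv2.resize(t["im"][160:240,290:380,::-1],None,fx=3.3,fy=5.5,interpolation=cv2.INTER_CUBIC)[:440]
b=cv2.resize(t["im"][160:240,300:380,::-1],(297,440),interpolation=cv2.INTER_CUBIC) if 0 else cv2.resize(t["im"][160:240,300:354,::-1],(297,440),interpolation=cv2.INTER_CUBIC)
cv2.imwrite("pics/crop.png",np.hstack([a,b]))
def at(d,x,y):  # 1.5x pixel
    return d["P"][round(y/1.5),round(x/1.5)].round(1)
for n,d,x,y in[("headtop",t,228,307),("head_s",s,581,250),("foot_s",s,574,301),("hat",t,283,290),("pad",t,372,296),("pad_s",s,423,340),("lens",t,520,271),("frame right",t,535,271),("holderfoot",t,475,320),("handle",t,503,297),("paint",t,349,357),("dish",t,415,362),("table",t,600,330)]: print(n,at(d,x,y))
for nm,d in(("top",t),("scene",s)):
    P=d["P"].reshape(-1,3)
    c=at(t,372,296)
    # pad by colour/height
    hsv=cv2.cvtColor(d["im"],cv2.COLOR_RGB2HSV).reshape(-1,3)
    m=(np.hypot(*(P[:,:2]-c[:2]).T)<90)&(hsv[:,1]>70)&(P[:,2]<25)
    lo,hi=np.percentile(P[m],1,0),np.percentile(P[m],99,0); print(nm,"pad",m.sum(),(lo+hi)/2,hi-lo,np.median(P[m],0))
    for k,c in(("head",at(t,228,307)),("hat",at(t,283,290))):
        r=np.hypot(*(P[:,:2]-c[:2]).T)<60
        for z0,z1 in((4,14),(15,45),(52,78),(100,118),(118,128),(128,138)):
            m=r&(P[:,2]>z0)&(P[:,2]<z1)
            if m.sum()>5: 
                lo,hi=P[m].min(0),P[m].max(0); print(nm,k,z0,m.sum(),((lo+hi)/2).round(1)[:2],(hi-lo).round(1)[:2])
    c=at(t,475,320)
    m=(np.hypot(*(P[:,:2]-c[:2]-[20,-30]).T)<110)&(P[:,2]>6)&(P[:,2]<18)&(hsv[:,1]>60)
    print(nm,"holder foot",m.sum(),cv2.minAreaRect(P[m][:,:2].astype(np.float32)))
```

```text
headtop [522.1 312.6 136.4]
head_s [535.5 315.3 128.1]
foot_s [538.6 321.6  10.7]
hat [561.7 189.5 159.2]
pad [573.5   1.9   3. ]
pad_s [579.7   5.7   6.5]
lens [ 616.3 -326.1  146.7]
frame right [ 614.2 -354.8  163.8]
holderfoot [ 516.2 -241.1   58.1]
handle [ 565.8 -296.9   93.9]
paint [422.5  48.   65.6]
dish [ 417.  -106.1    8.1]
table [ 504.  -554.1   -6.1]
top pad 820 [572.65363542   2.04618639   6.03266662] [110.24472354 109.44296487  13.18394611] [571.78232845   2.30092849   5.96883507]
top head 4 170 [520.1 312.3] [111.4 109.9]
top head 15 13 [514.9 325.9] [104.   48.3]
top head 52 18 [520.1 308.7] [35.3 17.4]
top head 100 36 [519.7 318. ] [50.4 46.5]
top head 118 72 [522.1 321.9] [50.3 50.4]
top head 128 114 [522.4 321.7] [45.8 40.1]
top hat 4 134 [562.8 191.5] [112.7 103.4]
top hat 100 16 [567.2 199.8] [54.8 61. ]
top hat 118 155 [561.9 197.4] [64.6 64.3]
top hat 128 56 [560.8 196.1] [44.  49.5]
top holder foot 378 ((539.2651977539062, -278.246337890625), (79.91594696044922, 119.56737518310547), 58.98646926879883)
scene pad 1352 [ 573.91173884    6.65406712 -375.09747655] [109.31309379 159.42463356 766.26211835] [577.12720717   8.18377674   3.81962991]
scene head 4 206 [514.6 318.9] [96.9 83.2]
scene head 15 100 [516. 329.] [105.8  41. ]
scene head 52 119 [530.8 324.1] [34.1 39.4]
scene head 100 114 [525.4 323.6] [53.8 49.6]
scene head 118 82 [526. 323.] [46.7 46.6]
scene head 128 92 [530.4 326. ] [38.4 40.2]
scene hat 4 229 [561.8 200.8] [75.3 69.1]
scene hat 15 97 [568.2 200.7] [23.8 31.5]
scene hat 52 124 [567.1 200.1] [37.8 42.2]
scene hat 100 86 [559.7 201.6] [71.1 67.9]
scene hat 118 157 [563.2 201.1] [64.  64.4]
scene hat 128 75 [566.7 200.4] [36.8 40.6]
scene holder foot 596 ((540.345458984375, -275.095703125), (80.60598754882812, 122.17642974853516), 59.248748779296875)
```

View pics/crop.png

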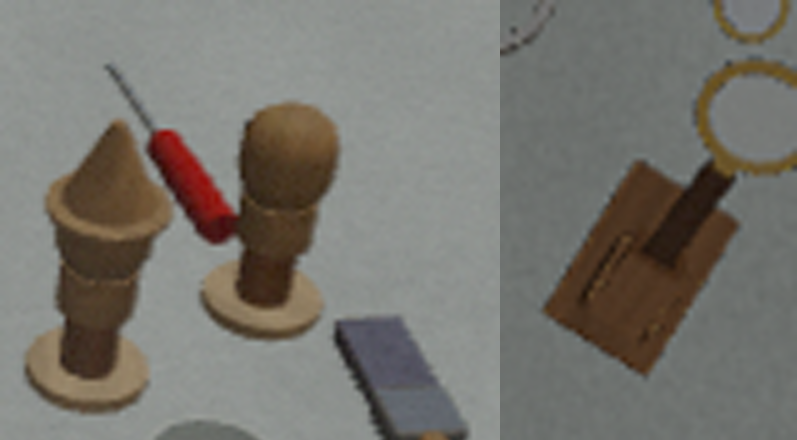

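Run:
```python
from h import *
from scipy.optimize import least_squares
s=np.load("scene0.npz");t=np.load("top0.npz")
def P0(d): return d["P"].reshape(-1,3)
for nm,d in(("top",t),("scene",s)):
    P=P0(d); q=P[(np.hypot(P[:,0]-525,P[:,1]-323)<45)&(P[:,2]>96)&(P[:,2]<140)]
    b=q[(q[:,2]>101)&(q[:,2]<115)]
    f=least_squares(lambda c:np.hypot(b[:,0]-c[0],b[:,1]-c[1])-27,[525,323],loss="soft_l1",f_scale=2)
    print(nm,f.x.round(1),"band n",len(b))
    c=q[q[:,2]>118]; g=least_squares(lambda c0:np.linalg.norm(c-[c0[0],c0[1],c0[2]],axis=1)-27,[525,323,108],loss="soft_l1",f_scale=2); print(" sphere",g.x.round(1))
    r=np.hypot(*(b[:,:2]-f.x).T); a=np.degrees(np.arctan2(b[:,1]-f.x[1],b[:,0]-f.x[0]))
    for k in np.argsort(-r)[:8]: print("  r%.1f ang%.0f z%.0f"%(r[k],a[k],b[k,2]))
# table level and pad circle by colour, magnifier handle
for nm,d in(("top",t),("scene",s)):
    P=P0(d); hsv=cv2.cvtColor(d["im"],cv2.COLOR_RGB2HSV)
    m=((np.hypot(P[:,0]-575,P[:,1]-4)<80)&(hsv[...,1].ravel()>60)&(np.abs(P[:,2])<20)).reshape(384,512)
    n,l,st,ce=cv2.connectedComponentsWithStats(m.astype(np.uint8)); i=1+np.argmax(st[1:,4]); w=P[(l==i).ravel()]
    T,K=d["T"],d["K"]; u=np.array([(ce[i][0]-K[0,2])/K[0,0],(ce[i][1]-K[1,2])/K[1,1],1])@T[:3,:3].T
    print(nm,"pad",st[i],(T[:3,3]+u*(6-T[2,3])/u[2]).round(1))
    yaw=np.radians(-31); R=np.array([[np.cos(yaw),-np.sin(yaw)],[np.sin(yaw),np.cos(yaw)]]); L=(P[:,:2]-[539.8,-276.7])@R
    # predicted magnifier origin in holder frame: (2+28.3,0,95.3)
    dd=(L[:,0]-30.3); ax=(dd+P[:,2]-95.3)/2**.5; nz=(-dd+P[:,2]-95.3)/2**.5
    for lo,hi in((-38,-20),(-20,0),(0,20),(20,35),(40,55),(55,75),(75,95),(95,116)):
        k=(ax>lo)&(ax<hi)&(np.abs(L[:,1])<48)&(np.abs(nz)<20)
        if k.sum(): print(nm,lo,k.sum(),"y",L[k,1].min().round(1),L[k,1].max().round(1),np.median(L[k,1]).round(1),"n med",np.median(nz[k]).round(1))
im=t["im"][190:222,138:172,::-1]; cv2.imwrite("pics/nose.png",cv2.resize(im,None,fx=16,fy=16,interpolation=cv2.INTER_CUBIC))
```

```text
top [522.7 323. ] band n 27
 sphere [523.7 322.3 110.2]
  r30.7 ang-153 z105
  r30.1 ang-158 z109
  r29.0 ang-164 z108
  r28.8 ang-169 z111
  r28.3 ang-150 z108
  r28.2 ang-99 z113
  r27.7 ang-70 z109
  r27.7 ang-61 z102
scene [522.2 327.2] band n 82
 sphere [524.1 326.1 108.9]
  r32.5 ang-61 z112
  r31.7 ang-19 z109
  r31.1 ang-21 z115
  r30.5 ang9 z106
  r29.5 ang-43 z101
  r29.4 ang-34 z106
  r29.2 ang-14 z110
  r29.0 ang-23 z107
top pad [232 182  33  32 828] [571.5   2.5   6. ]
top -38 36 y -18.2 17.2 -0.1 n med 3.6
top -20 30 y -11.2 8.8 -0.6 n med 3.3
top 0 32 y -10.7 8.3 -1.3 n med 2.3
top 20 28 y -12.2 8.5 -1.4 n med 1.1
top 40 45 y -27.7 22.9 -2.9 n med -3.3
top 55 113 y -37.8 34.5 -1.0 n med -5.4
top 75 124 y -39.0 35.2 -2.5 n med -6.3
top 95 97 y -33.6 30.2 -2.3 n med -6.6
scene pad [260 213  43  29 987] [577.9   4.1   6. ]
scene -38 23 y -5.6 12.1 10.2 n med -1.3
scene -20 15 y 8.8 12.1 10.4 n med -0.9
scene 0 18 y 1.9 12.0 9.9 n med -2.0
scene 20 13 y -5.8 10.2 4.2 n med 1.1
scene 40 9 y -27.4 26.5 -5.5 n med -1.2
scene 55 8 y -32.4 37.8 37.3 n med -3.5
scene 75 23 y 28.6 39.2 35.1 n med -6.1
scene 95 82 y -30.2 33.0 9.6 n med -7.4
```

View pics/nose.png

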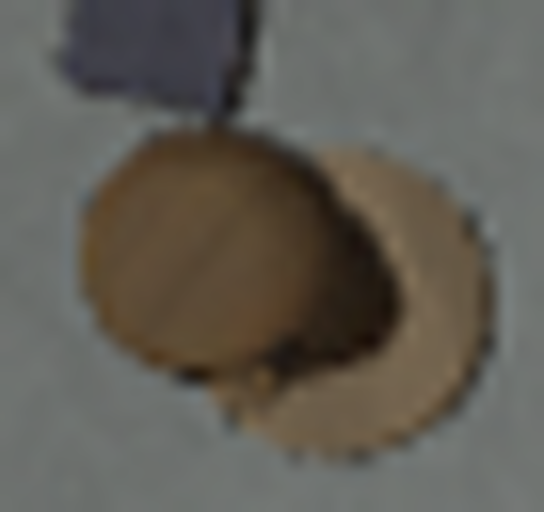

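Candidates for the head: the bare head on its post (scene px 388,167; top px 152,205), the hat head (scene 350,180; top 190,195), and the foot (scene 124,262). The crop shows the first has a bald crown, so I choose it. Its nose points to about -155°.
Candidates for the magnifier: the one in the holder (top 347,181), and small ones lying at top 345,160 and 377,225. The one in the holder is the largest, so I choose that.

arm_command --deltas '[{"dx":0.02,"dy":-0.022,"dz":0,"yaw":4},{"dx":0.05,"dy":-0.055,"dz":0,"yaw":9},{"dx":0.08,"dy":-0.087,"dz":0,"yaw":15},{"dx":0.11,"dy":-0.12,"dz":0,"yaw":21},{"dx":0.14,"dy":-0.152,"dz":0,"yaw":28},{"dx":0.17,"dy":-0.185,"dz":0,"yaw":35},{"dx":0.2,"dy":-0.217,"dz":0,"yaw":42},{"dx":0.225,"dy":-0.245,"dz":0,"yaw":48},{"dx":0.24,"dy":-0.26,"dz":0,"yaw":51},{"dx":0.24,"dy":-0.26,"dz":-0.02,"yaw":51},{"dx":0.24,"dy":-0.26,"dz":-0.04,"yaw":51},{"dx":0.24,"dy":-0.26,"dz":-0.04,"yaw":51},{"dx":0.24,"dy":-0.26,"dz":-0.04,"yaw":51}]'

```text
invalid input at $.deltas[0]: expected keys dx, dy, dz, yaw, jaw
```

arm_command --deltas '[{"dx":0.02,"dy":-0.022,"dz":0,"yaw":4,"jaw":1},{"dx":0.05,"dy":-0.055,"dz":0,"yaw":9,"jaw":1},{"dx":0.08,"dy":-0.087,"dz":0,"yaw":15,"jaw":1},{"dx":0.11,"dy":-0.12,"dz":0,"yaw":21,"jaw":1},{"dx":0.14,"dy":-0.152,"dz":0,"yaw":28,"jaw":1},{"dx":0.17,"dy":-0.185,"dz":0,"yaw":35,"jaw":1},{"dx":0.2,"dy":-0.217,"dz":0,"yaw":42,"jaw":1},{"dx":0.225,"dy":-0.245,"dz":0,"yaw":48,"jaw":1},{"dx":0.24,"dy":-0.26,"dz":0,"yaw":51,"jaw":1},{"dx":0.24,"dy":-0.26,"dz":-0.02,"yaw":51,"jaw":1},{"dx":0.24,"dy":-0.26,"dz":-0.04,"yaw":51,"jaw":1},{"dx":0.24,"dy":-0.26,"dz":-0.04,"yaw":51,"jaw":1},{"dx":0.24,"dy":-0.26,"dz":-0.04,"yaw":51,"jaw":1}]'

```text
clock: 1.4
eef_pos: [523.5, 324.8, 191.1]
tool_rot: [-3.142, -0.001, -2.703]
force: [-0.4, 0.1, 0.4]
width: 85.2
gripper_force: 0.0
```

arm_command --deltas '[{"dx":0,"dy":0,"dz":-0.02,"yaw":0,"jaw":1},{"dx":0,"dy":0,"dz":-0.045,"yaw":0,"jaw":1},{"dx":0,"dy":0,"dz":-0.07,"yaw":0,"jaw":1},{"dx":0,"dy":0,"dz":-0.09,"yaw":0,"jaw":1},{"dx":0,"dy":0,"dz":-0.103,"yaw":0,"jaw":1},{"dx":0,"dy":0,"dz":-0.103,"yaw":0,"jaw":1},{"dx":0,"dy":0,"dz":-0.103,"yaw":0,"jaw":1}]'

```text
clock: 2.1
eef_pos: [524.3, 325.4, 89.2]
tool_rot: [3.141, 0.001, -2.703]
force: [-0.6, -0.2, 0.4]
width: 85.1
gripper_force: 0.0
```

Run:
```python
from h import *
im,P,K,T=snap("scene"); im2,*_=snap("top")
a=cv2.resize(im[110:220,330:440],(440,440)); b=cv2.resize(im2[180:235,125:180],(360,440)) ; b=cv2.resize(im2[175:240,125:178],(358,440))
save("grasp.png",np.hstack([a,b])); print(read_state()["force"])
```

```text
[0.53799293 0.27507531 0.60994843]
```

View pics/grasp.png

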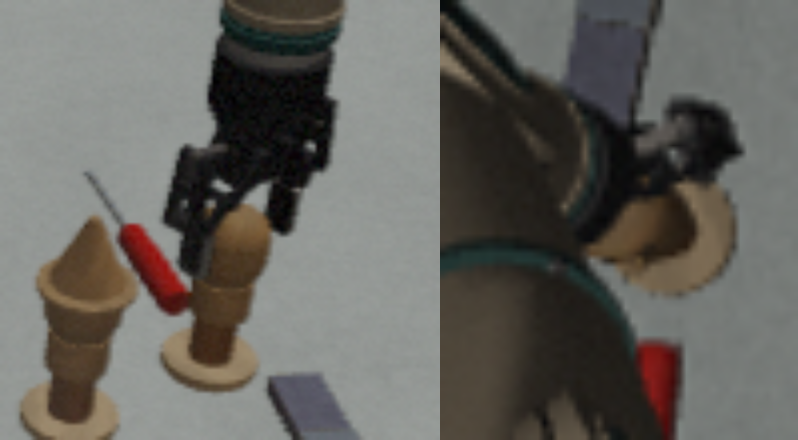

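The fingers straddle the head, near finger tip at (195,265) and far one at (283,225), with the head between them. I close now.

arm_command --deltas '[{"dx":0,"dy":0,"dz":0,"yaw":0,"jaw":0.7},{"dx":0,"dy":0,"dz":0,"yaw":0,"jaw":0.6},{"dx":0,"dy":0,"dz":0,"yaw":0,"jaw":0.5},{"dx":0,"dy":0,"dz":0,"yaw":0,"jaw":0.3},{"dx":0,"dy":0,"dz":0,"yaw":0,"jaw":0.3},{"dx":0,"dy":0,"dz":0,"yaw":0,"jaw":0.3},{"dx":0,"dy":0,"dz":0,"yaw":0,"jaw":0.3},{"dx":0,"dy":0,"dz":0,"yaw":0,"jaw":0.3}]'

```text
clock: 3.0
eef_pos: [524.2, 325.0, 89.4]
tool_rot: [3.142, 0.001, -2.703]
force: [-0.5, -1.0, 5.5]
width: 52.0
gripper_force: 61.9
```

arm_command --deltas '[{"dx":0,"dy":0,"dz":0.004,"yaw":0,"jaw":0.3},{"dx":0,"dy":0,"dz":0.01,"yaw":0,"jaw":0.3},{"dx":0,"dy":0,"dz":0.018,"yaw":0,"jaw":0.3},{"dx":0,"dy":0,"dz":0.028,"yaw":0,"jaw":0.3},{"dx":0,"dy":0,"dz":0.038,"yaw":0,"jaw":0.3},{"dx":0,"dy":0,"dz":0.048,"yaw":0,"jaw":0.3},{"dx":0,"dy":0,"dz":0.056,"yaw":0,"jaw":0.3},{"dx":0,"dy":0,"dz":0.06,"yaw":0,"jaw":0.3},{"dx":0,"dy":0,"dz":0.06,"yaw":0,"jaw":0.3}]'

```text
clock: 3.9
eef_pos: [524.1, 325.0, 149.1]
tool_rot: [3.141, 0.001, -2.703]
force: [0.2, -0.2, -0.9]
width: 52.0
gripper_force: 62.6
```

Run:
```python
from h import *
im,P,K,T=snap("scene"); im2,P2,*_=snap("top")
a=cv2.resize(im[90:210,320:440],(440,440)); b=cv2.resize(im2[175:240,125:178],(358,440))
save("lift.png",np.hstack([a,b])); print(read_state()["force"],read_state()["width"])
```

```text
[ 0.90691426  0.02226327 -0.54313663] 52.21127147812232
```

View pics/lift.png

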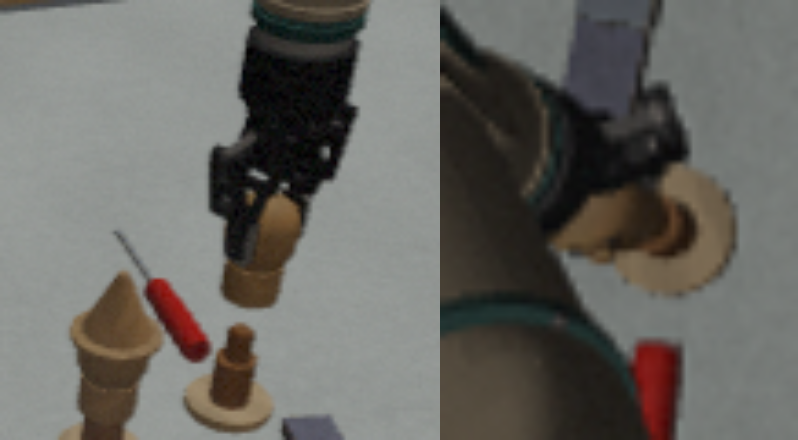

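The head hangs upright in the gripper at (265,250), free of the spigot at (238,340). I'll carry it over the hat at height to the pad.

arm_command --deltas '[{"dx":0,"dy":0,"dz":0.02,"yaw":0,"jaw":0.3},{"dx":0,"dy":0,"dz":0.045,"yaw":0,"jaw":0.3},{"dx":0,"dy":0,"dz":0.07,"yaw":0,"jaw":0.3},{"dx":0,"dy":-0.01,"dz":0.085,"yaw":0,"jaw":0.3},{"dx":0.004,"dy":-0.03,"dz":0.09,"yaw":0,"jaw":0.3},{"dx":0.009,"dy":-0.055,"dz":0.09,"yaw":0,"jaw":0.3},{"dx":0.014,"dy":-0.085,"dz":0.09,"yaw":0,"jaw":0.3},{"dx":0.019,"dy":-0.115,"dz":0.09,"yaw":0,"jaw":0.3},{"dx":0.024,"dy":-0.145,"dz":0.09,"yaw":0,"jaw":0.3},{"dx":0.029,"dy":-0.175,"dz":0.09,"yaw":0,"jaw":0.3},{"dx":0.034,"dy":-0.205,"dz":0.09,"yaw":0,"jaw":0.3},{"dx":0.039,"dy":-0.235,"dz":0.09,"yaw":0,"jaw":0.3},{"dx":0.044,"dy":-0.265,"dz":0.08,"yaw":0,"jaw":0.3},{"dx":0.048,"dy":-0.29,"dz":0.06,"yaw":0,"jaw":0.3},{"dx":0.05,"dy":-0.31,"dz":0.035,"yaw":0,"jaw":0.3},{"dx":0.051,"dy":-0.322,"dz":0.005,"yaw":0,"jaw":0.3},{"dx":0.051,"dy":-0.322,"dz":-0.025,"yaw":0,"jaw":0.3},{"dx":0.051,"dy":-0.322,"dz":-0.05,"yaw":0,"jaw":0.3},{"dx":0.051,"dy":-0.322,"dz":-0.075,"yaw":0,"jaw":0.3},{"dx":0.051,"dy":-0.322,"dz":-0.085,"yaw":0,"jaw":0.3}]'

```text
clock: 6.0
eef_pos: [572.3, 1.8, 60.6]
tool_rot: [3.14, -0.005, -2.704]
force: [-1.8, -0.3, -0.7]
width: 52.3
gripper_force: 62.8
```

arm_command --deltas '[{"dx":0,"dy":0,"dz":-0.007,"yaw":0,"jaw":0.3},{"dx":0,"dy":0,"dz":-0.013,"yaw":0,"jaw":0.3},{"dx":0,"dy":0,"dz":-0.016,"yaw":0,"jaw":0.3},{"dx":0,"dy":0,"dz":-0.018,"yaw":0,"jaw":0.3},{"dx":0,"dy":0,"dz":-0.018,"yaw":0,"jaw":0.3}]'

```text
clock: 6.5
eef_pos: [575.1, 2.8, 45.7]
tool_rot: [-3.141, 0.001, -2.703]
force: [-0.4, -0.6, -0.4]
width: 52.3
gripper_force: 62.9
```

arm_command --deltas '[{"dx":0,"dy":0,"dz":-0.001,"yaw":0,"jaw":0.3},{"dx":0,"dy":0,"dz":-0.002,"yaw":0,"jaw":0.3},{"dx":0,"dy":0,"dz":-0.002,"yaw":0,"jaw":0.3}]'

```text
clock: 6.8
eef_pos: [575.5, 2.9, 45.4]
tool_rot: [-3.141, 0.002, -2.703]
force: [-3.1, -0.7, 13.2]
width: 52.4
gripper_force: 64.1
```

arm_command --deltas '[{"dx":0,"dy":0,"dz":0,"yaw":0,"jaw":0.7},{"dx":0,"dy":0,"dz":0,"yaw":0,"jaw":0.85},{"dx":0,"dy":0,"dz":0,"yaw":0,"jaw":1},{"dx":0,"dy":0,"dz":0,"yaw":0,"jaw":1},{"dx":0,"dy":0,"dz":0,"yaw":0,"jaw":1},{"dx":0,"dy":0,"dz":0.01,"yaw":0,"jaw":1},{"dx":0,"dy":0,"dz":0.03,"yaw":0,"jaw":1},{"dx":0,"dy":0,"dz":0.06,"yaw":0,"jaw":1},{"dx":0,"dy":0,"dz":0.1,"yaw":0,"jaw":1},{"dx":0,"dy":0,"dz":0.14,"yaw":0,"jaw":1},{"dx":0,"dy":0,"dz":0.16,"yaw":0,"jaw":1}]'

```text
clock: 7.9
eef_pos: [576.4, 3.0, 207.6]
tool_rot: [-3.139, 0.005, -2.703]
force: [0.2, -0.1, -1.8]
width: 85.7
gripper_force: 0.0
```

arm_command --deltas '[{"dx":0,"dy":-0.015,"dz":0,"yaw":-4,"jaw":1},{"dx":-0.002,"dy":-0.045,"dz":0,"yaw":-10,"jaw":1},{"dx":-0.004,"dy":-0.08,"dz":0,"yaw":-17,"jaw":1},{"dx":-0.006,"dy":-0.12,"dz":0,"yaw":-24,"jaw":1},{"dx":-0.008,"dy":-0.16,"dz":0,"yaw":-32,"jaw":1},{"dx":-0.01,"dy":-0.2,"dz":0,"yaw":-40,"jaw":1},{"dx":-0.011,"dy":-0.24,"dz":0,"yaw":-47,"jaw":1},{"dx":-0.012,"dy":-0.275,"dz":0,"yaw":-53,"jaw":1},{"dx":-0.013,"dy":-0.293,"dz":0,"yaw":-56,"jaw":1},{"dx":-0.013,"dy":-0.293,"dz":-0.01,"yaw":-56,"jaw":1},{"dx":-0.013,"dy":-0.293,"dz":-0.01,"yaw":-56,"jaw":1},{"dx":-0.013,"dy":-0.293,"dz":-0.01,"yaw":-56,"jaw":1}]'

```text
clock: 9.1
eef_pos: [562.2, -287.0, 192.7]
tool_rot: [3.14, -0.002, 2.607]
force: [0.0, -0.3, 0.2]
width: 85.6
gripper_force: 0.0
```

Run:
```python
from h import *
for n in("scene","top"):
    im,P,K,T=snap(n); P=P.reshape(-1,3); np.savez(n+"1.npz",im=im,P=P)
    r=np.hypot(P[:,0]-574,P[:,1]-3)<50
    for z0,z1 in((58,70),(70,80),(80,95)):
        q=P[r&(P[:,2]>z0)&(P[:,2]<z1)]
        if len(q): print(n,z0,len(q),(q.min(0)+q.max(0))/2,q.max(0))
    if n=="scene": a=cv2.resize(im[150:260,120:290],(798,516)); save("mag.png",a)
```

```text
scene 58 74 [589.79341054   2.19308939  63.92044554] [603.55478438  27.01341954  69.77264232]
scene 70 80 [577.23910034   3.54238773  74.99247017] [601.86181466  29.11240837  79.86852092]
scene 80 156 [578.89843404   3.61754227  87.06820155] [601.10868548  26.15732654  94.09325944]
top 58 11 [5.72310360e+02 3.57378103e-01 6.46863438e+01] [600.22753262  21.28621861  69.62792432]
top 70 41 [573.4048513    0.5961167   74.95499403] [599.18938931  25.07866949  79.85141626]
top 80 138 [5.75190723e+02 3.26227017e-01 8.74768597e+01] [597.71678705  24.3262194   94.91214656]
```

View pics/mag.png

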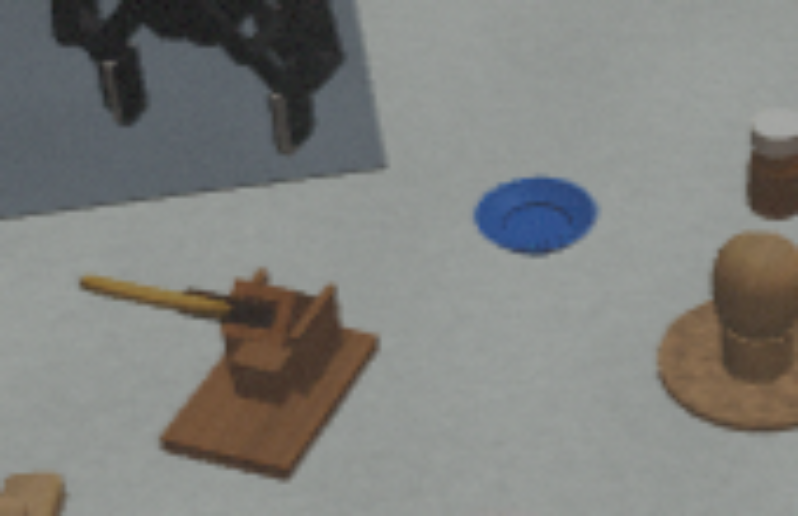

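The head stands upright on the pad at (757,305). The gripper is above the handle, and the lens is seen edge-on at (155,295). I descend around the handle.

arm_command --deltas '[{"dx":0,"dy":0,"dz":-0.02,"yaw":0,"jaw":1},{"dx":0,"dy":0,"dz":-0.045,"yaw":0,"jaw":1},{"dx":0,"dy":0,"dz":-0.07,"yaw":0,"jaw":1},{"dx":0,"dy":0,"dz":-0.09,"yaw":0,"jaw":1},{"dx":0,"dy":0,"dz":-0.105,"yaw":0,"jaw":1},{"dx":0,"dy":0,"dz":-0.112,"yaw":0,"jaw":1},{"dx":0,"dy":0,"dz":-0.112,"yaw":0,"jaw":0.8},{"dx":0,"dy":0,"dz":-0.112,"yaw":0,"jaw":0.6},{"dx":0,"dy":0,"dz":-0.112,"yaw":0,"jaw":0.45},{"dx":0,"dy":0,"dz":-0.112,"yaw":0,"jaw":0.45},{"dx":0,"dy":0,"dz":-0.112,"yaw":0,"jaw":0.45}]'

```text
clock: 10.3
eef_pos: [562.1, -290.4, 82.0]
tool_rot: [3.141, 0.001, 2.602]
force: [-0.5, -0.6, -0.1]
width: 38.3
gripper_force: 0.0
```

Run:
```python
from h import *
im,P,K,T=snap("scene"); im2,*_=snap("top")
a=cv2.resize(im[170:250,120:210],(450,400)); b=cv2.resize(im2[160:240,300:370],(348,400))
save("mag2.png",np.hstack([a,b])); s=read_state(); print(s["eef_pos"],s["force"],s["width"],s["qpos"])
```

```text
[ 561.89152436 -290.28787815   81.6649363 ] [0.07541601 0.3942392  0.01758856] 38.640231015138596 [ 0.39775703  0.78627898  0.05789709  1.69048236 -0.06634029  0.66624867
  1.52251713]
```

View pics/mag2.png

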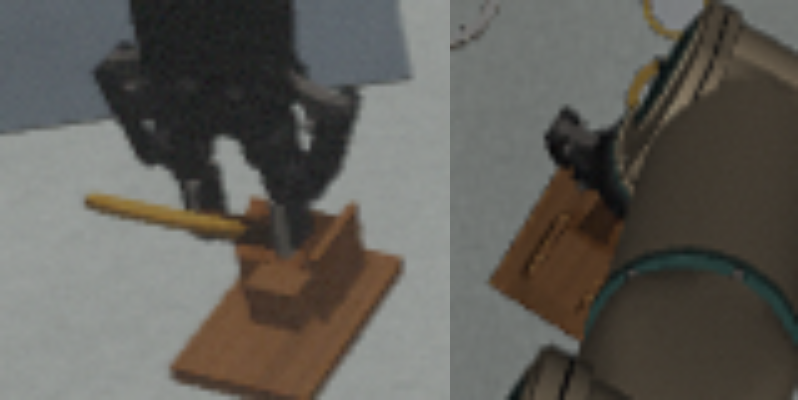

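One finger is on each side of the handle, at (205,205) and (280,225). I close on it.

arm_command --deltas '[{"dx":0,"dy":0,"dz":0,"yaw":0,"jaw":0.35},{"dx":0,"dy":0,"dz":0,"yaw":0,"jaw":0.28},{"dx":0,"dy":0,"dz":0,"yaw":0,"jaw":0.2},{"dx":0,"dy":0,"dz":0,"yaw":0,"jaw":0.1},{"dx":0,"dy":0,"dz":0,"yaw":0,"jaw":0},{"dx":0,"dy":0,"dz":0,"yaw":0,"jaw":0},{"dx":0,"dy":0,"dz":0,"yaw":0,"jaw":0}]'

```text
clock: 11.1
eef_pos: [561.2, -291.5, 81.6]
tool_rot: [-3.14, 0.0, 2.602]
force: [-2.5, -3.6, 5.0]
width: 19.1
gripper_force: 58.7
```

arm_command --deltas '[{"dx":0.003,"dy":-0.002,"dz":0.0035,"yaw":0,"jaw":0},{"dx":0.006,"dy":-0.004,"dz":0.007,"yaw":0,"jaw":0},{"dx":0.012,"dy":-0.007,"dz":0.014,"yaw":0,"jaw":0},{"dx":0.018,"dy":-0.011,"dz":0.021,"yaw":0,"jaw":0},{"dx":0.024,"dy":-0.0145,"dz":0.028,"yaw":0,"jaw":0},{"dx":0.03,"dy":-0.018,"dz":0.035,"yaw":0,"jaw":0},{"dx":0.036,"dy":-0.022,"dz":0.042,"yaw":0,"jaw":0},{"dx":0.042,"dy":-0.025,"dz":0.049,"yaw":0,"jaw":0},{"dx":0.042,"dy":-0.025,"dz":0.049,"yaw":0,"jaw":0}]'

```text
clock: 12.0
eef_pos: [606.7, -315.1, 132.2]
tool_rot: [3.14, 0.005, 2.603]
force: [-0.4, -0.1, -1.3]
width: 18.6
gripper_force: 58.8
```

Run:
```python
from h import *
from scipy.ndimage import distance_transform_edt as edt
t=np.load("top0.npz"); im=t["im"]; P=t["P"]
hsv=cv2.cvtColor(im,cv2.COLOR_RGB2HSV); occ=np.ones((900,1200),np.uint8) # x 100..1000, y -600..600
g=(np.abs(P[...,2])<9)&(hsv[...,1]<45)
xy=P[g]; i=(xy[:,0]-100).astype(int); j=(xy[:,1]+600).astype(int); k=(i>=0)&(i<900)&(j>=0)&(j<1200)
occ[i[k],j[k]]=0
occ=1-cv2.morphologyEx(1-occ,cv2.MORPH_CLOSE,np.ones((9,9),np.uint8))
D=edt(1-occ); res=[]
for a in(-31,-60,0,30):
  c,s=np.cos(np.radians(a)),np.sin(np.radians(a))
  for x in range(330,800,10):
    for y in range(-450,400,10):
      if not 450<np.hypot(x,y)<760: continue
      m=1e9
      for u,v,r in[(-105,0,10),(-80,0,10),(-40,0,10),(0,0,10),(0,55,15),(0,-55,15),(40,0,10),(84,0,38),(110,0,38)]:
        X,Y=int(x+u*c-v*s-100),int(y+u*s+v*c+600)
        m=min(m,D[X,Y]-r if 0<=X<900 and 0<=Y<1200 else -1)
      res.append((m,a,x,y))
for a in(-31,-60,0,30): print(sorted([r for r in res if r[1]==a])[::-1][:40:6])
m=(P[...,0]>200)&(P[...,0]<320)&(P[...,1]<-200)&(P[...,1]>-480); print("mat z",np.nanmedian(P[m][:,2]))
for n in("scene","top"):
  s=np.load(n+"0.npz")["P"]; 
  for (x,y) in((300,-350),(400,180),(480,150),(740,0)):
    m=(np.hypot(s[...,0]-x,s[...,1]-y)<25); print(n,x,y,np.nanmedian(s[m][:,2]).round(1))
```

```text
[(np.float64(49.0), -31, 330, -310), (np.float64(39.0), -31, 330, -320), (np.float64(31.778220097678044), -31, 370, -310), (np.float64(29.779052811322174), -31, 360, -320), (np.float64(27.215028942721474), -31, 380, -310), (np.float64(25.513778032801667), -31, 350, -330), (np.float64(22.901559914340453), -31, 370, -300)]
[(np.float64(42.610173055266415), -60, 370, -270), (np.float64(35.878278269055514), -60, 370, -260), (np.float64(32.60453243241541), -60, 750, 10), (np.float64(30.0), -60, 360, -290), (np.float64(28.013155617496423), -60, 750, 40), (np.float64(26.359317925395686), -60, 720, 80), (np.float64(22.336309405188942), -60, 720, 20)]
[(np.float64(38.941536246685374), 0, 330, -360), (np.float64(27.513357416636794), 0, 350, -360), (np.float64(21.400549446402593), 0, 350, -370), (np.float64(18.0357029044876), 0, 370, -360), (np.float64(16.016124838541646), 0, 660, 90), (np.float64(12.803543183522152), 0, 380, -360), (np.float64(11.406477308142499), 0, 340, -400)]
[(np.float64(29.357337308308857), 30, 720, -30), (np.float64(22.013511046643494), 30, 700, -40), (np.float64(20.008620049092706), 30, 550, -150), (np.float64(19.0), 30, 710, -50), (np.float64(16.38470965295043), 30, 740, -60), (np.float64(14.773099207835045), 30, 540, -150), (np.float64(13.769728648009426), 30, 690, -30)]
mat z 1.051193176141851
scene 300 -350 0.0
scene 400 180 -1.2
scene 480 150 -1.3
scene 740 0 -1.2
top 300 -350 0.9
top 400 180 -0.2
top 480 150 -0.0
top 740 0 0.2
```

arm_command --deltas '[{"dx":0,"dy":0,"dz":0.025,"yaw":0,"jaw":0},{"dx":0,"dy":0,"dz":0.05,"yaw":0,"jaw":0},{"dx":-0.01,"dy":0,"dz":0.07,"yaw":0,"jaw":0},{"dx":-0.035,"dy":0,"dz":0.075,"yaw":0,"jaw":0},{"dx":-0.065,"dy":0,"dz":0.075,"yaw":0,"jaw":0},{"dx":-0.095,"dy":0,"dz":0.075,"yaw":0,"jaw":0},{"dx":-0.125,"dy":0,"dz":0.075,"yaw":0,"jaw":0},{"dx":-0.155,"dy":0,"dz":0.075,"yaw":0,"jaw":0},{"dx":-0.185,"dy":0.002,"dz":0.075,"yaw":0,"jaw":0},{"dx":-0.215,"dy":0.004,"dz":0.075,"yaw":0,"jaw":0},{"dx":-0.245,"dy":0.005,"dz":0.065,"yaw":0,"jaw":0},{"dx":-0.265,"dy":0.005,"dz":0.045,"yaw":0,"jaw":0},{"dx":-0.27,"dy":0.005,"dz":0.02,"yaw":0,"jaw":0},{"dx":-0.27,"dy":0.005,"dz":-0.01,"yaw":0,"jaw":0},{"dx":-0.27,"dy":0.005,"dz":-0.04,"yaw":0,"jaw":0},{"dx":-0.27,"dy":0.005,"dz":-0.06,"yaw":0,"jaw":0},{"dx":-0.27,"dy":0.005,"dz":-0.068,"yaw":0,"jaw":0},{"dx":-0.27,"dy":0.005,"dz":-0.068,"yaw":0,"jaw":0},{"dx":-0.27,"dy":0.005,"dz":-0.068,"yaw":0,"jaw":0}]'

```text
clock: 13.9
eef_pos: [334.3, -310.5, 63.0]
tool_rot: [-3.142, 0.001, 2.603]
force: [0.1, -1.0, -1.4]
width: 18.6
gripper_force: 58.7
```

Run:
```python
from h import *
im,P,K,T=snap("scene"); im2,*_=snap("top")
a=cv2.resize(im[120:230,60:200],(500,393)); b=cv2.resize(im2[200:300,290:370],(300,393))
save("mag3.png",np.hstack([a,b])); s=read_state(); print(s["eef_pos"],s["force"],s["width"],s["qpos"])
```

```text
[ 334.50151038 -310.68868211   63.35221608] [ 0.28246247  0.43577406 -0.60251853] 18.6498268257523 [ 0.66476899  0.65934953  0.03246735  2.18415741 -0.06824226  0.29678781
  1.78746871]
```

View pics/mag3.png

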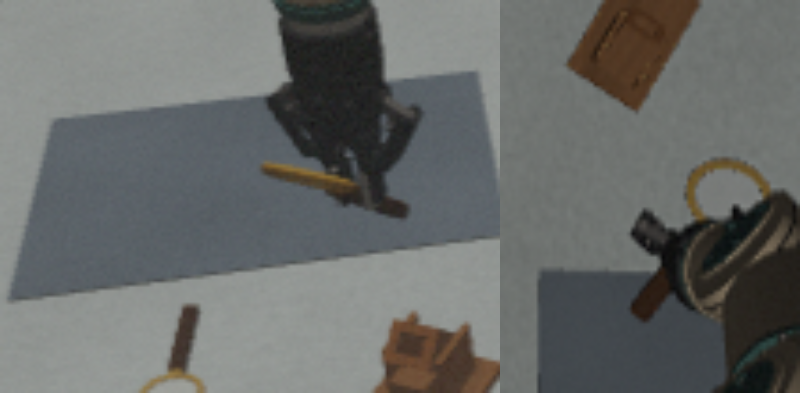

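Butt hangs low at (400,208), lens at (300,175), held well. But joint 6 would run out of range lower down here, so I move to the free patch near (750,10).

arm_command --deltas '[{"dx":0,"dy":0,"dz":0.03,"yaw":0,"jaw":0},{"dx":0,"dy":0,"dz":0.065,"yaw":0,"jaw":0},{"dx":0.01,"dy":0.008,"dz":0.1,"yaw":0,"jaw":0},{"dx":0.035,"dy":0.027,"dz":0.13,"yaw":-1,"jaw":0},{"dx":0.068,"dy":0.052,"dz":0.14,"yaw":-4,"jaw":0},{"dx":0.1,"dy":0.077,"dz":0.14,"yaw":-7,"jaw":0},{"dx":0.133,"dy":0.102,"dz":0.14,"yaw":-10,"jaw":0},{"dx":0.166,"dy":0.128,"dz":0.14,"yaw":-13,"jaw":0},{"dx":0.2,"dy":0.154,"dz":0.14,"yaw":-16,"jaw":0},{"dx":0.233,"dy":0.179,"dz":0.14,"yaw":-19,"jaw":0},{"dx":0.266,"dy":0.205,"dz":0.14,"yaw":-22,"jaw":0},{"dx":0.3,"dy":0.231,"dz":0.14,"yaw":-25,"jaw":0},{"dx":0.333,"dy":0.256,"dz":0.14,"yaw":-28,"jaw":0},{"dx":0.366,"dy":0.282,"dz":0.14,"yaw":-29,"jaw":0},{"dx":0.395,"dy":0.304,"dz":0.14,"yaw":-29,"jaw":0},{"dx":0.416,"dy":0.32,"dz":0.13,"yaw":-29,"jaw":0},{"dx":0.416,"dy":0.32,"dz":0.1,"yaw":-29,"jaw":0},{"dx":0.416,"dy":0.32,"dz":0.06,"yaw":-29,"jaw":0},{"dx":0.416,"dy":0.32,"dz":0.03,"yaw":-29,"jaw":0},{"dx":0.416,"dy":0.32,"dz":0.02,"yaw":-29,"jaw":0}]'

```text
clock: 16.0
eef_pos: [747.0, 10.3, 79.0]
tool_rot: [-3.136, -0.004, 2.096]
force: [-0.4, 0.1, -0.8]
width: 18.6
gripper_force: 58.8
```

arm_command --deltas '[{"dx":0,"dy":0,"dz":-0.01,"yaw":0,"jaw":0},{"dx":0,"dy":0,"dz":-0.018,"yaw":0,"jaw":0},{"dx":0,"dy":0,"dz":-0.022,"yaw":0,"jaw":0},{"dx":0,"dy":0,"dz":-0.025,"yaw":0,"jaw":0},{"dx":0,"dy":0,"dz":-0.028,"yaw":0,"jaw":0}]'

```text
clock: 16.5
eef_pos: [750.4, 9.8, 55.2]
tool_rot: [3.14, 0.001, 2.096]
force: [0.4, -0.5, -0.9]
width: 18.8
gripper_force: 58.8
```

arm_command --deltas '[{"dx":0,"dy":0,"dz":-0.003,"yaw":0,"jaw":0},{"dx":0,"dy":0,"dz":-0.006,"yaw":0,"jaw":0},{"dx":0,"dy":0,"dz":-0.009,"yaw":0,"jaw":0},{"dx":0,"dy":0,"dz":-0.012,"yaw":0,"jaw":0}]'

```text
clock: 16.9
eef_pos: [752.2, 5.8, 45.7]
tool_rot: [3.139, 0.007, 2.096]
force: [-0.0, -8.0, 12.9]
width: 18.7
gripper_force: 60.3
```

arm_command --deltas '[{"dx":0,"dy":0,"dz":-0.003,"yaw":0,"jaw":0},{"dx":0,"dy":0,"dz":-0.006,"yaw":0,"jaw":0},{"dx":0,"dy":0,"dz":-0.009,"yaw":0,"jaw":0},{"dx":0,"dy":0,"dz":-0.012,"yaw":0,"jaw":0}]'

```text
clock: 17.3
eef_pos: [755.2, 3.0, 35.5]
tool_rot: [3.135, 0.013, 2.094]
force: [2.9, -8.4, 13.2]
width: 18.3
gripper_force: 60.1
```

arm_command --deltas '[{"dx":0,"dy":0,"dz":-0.003,"yaw":0,"jaw":0},{"dx":0,"dy":0,"dz":-0.006,"yaw":0,"jaw":0},{"dx":0,"dy":0,"dz":-0.009,"yaw":0,"jaw":0},{"dx":0,"dy":0,"dz":-0.012,"yaw":0,"jaw":0},{"dx":0,"dy":0,"dz":-0.015,"yaw":0,"jaw":0},{"dx":0,"dy":0,"dz":-0.018,"yaw":0,"jaw":0},{"dx":0,"dy":0,"dz":-0.02,"yaw":0,"jaw":0}]'

```text
clock: 18.0
eef_pos: [753.7, 6.4, 13.5]
tool_rot: [3.136, 0.007, 2.095]
force: [3.2, -4.6, 9.5]
width: 18.8
gripper_force: 59.8
```

Run:
```python
from h import *
im,P,K,T=snap("scene"); im2,P2,*_=snap("top"); np.savez("m.npz",im=im,P=P,im2=im2,P2=P2)
a=cv2.resize(im[180:300,180:340],(480,360)); b=cv2.resize(im2[90:200,200:300],(320,352)); b=cv2.copyMakeBorder(b,0,8,0,0,0)
save("mag4.png",np.hstack([a,b])); s=read_state(); print(s["eef_pos"],s["force"],s["width"],s["qpos"])
```

```text
[753.25532071   6.83307956  13.0613678 ] [ 2.80426604 -3.0609045   6.31392654] 18.427345027113294 [-0.14177534  1.02891232  0.19129965  1.32667806 -0.2244685   0.79939918
  0.63837865]
```

View pics/mag4.png

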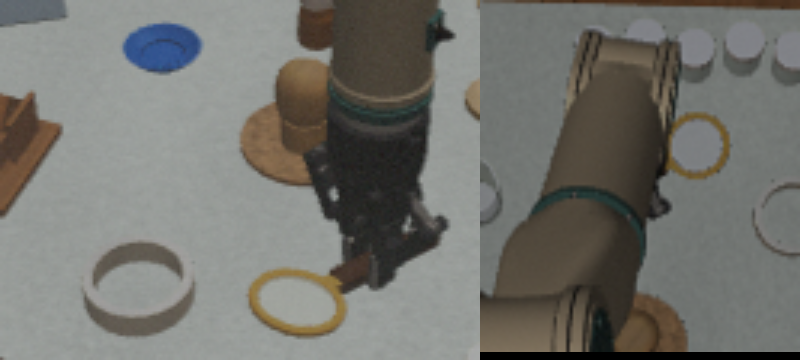

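The lens ring shows nearly open and low at (297,300), so the pivoting works. That was my tenth picture, so I use numbers only from here.

```bash
cat >> h.py <<'E'
def ring(n,x,y,zr=(0,250),R=75):
    im,P,K,T=snap(n); hsv=cv2.cvtColor(im,cv2.COLOR_RGB2HSV); h,s_=hsv[...,0],hsv[...,1]
    m=(h>17)&(h<32)&(s_>110)&(np.hypot(P[...,0]-x,P[...,1]-y)<R)&(P[...,2]>zr[0])&(P[...,2]<zr[1])
    q=P[m]; A=np.c_[q[:,:2]-[x,y],np.ones(len(q))]; w=np.ones(len(q),bool)
    for _ in range(4):
        c=np.linalg.lstsq(A[w],q[w,2],rcond=None)[0]; r=q[:,2]-A@c; w=np.abs(r)<max(4,2*np.median(np.abs(r)))
    q=q[w]; (cx,cy),rad=cv2.minEnclosingCircle(q[:,:2].astype(np.float32))
    from scipy.optimize import least_squares
    f=least_squares(lambda p:np.hypot(q[:,0]-p[0],q[:,1]-p[1])-35,[cx,cy],loss="soft_l1").x
    print(n,len(q),"circle",round(cx,1),round(cy,1),round(rad,1),"fit",f.round(1),"slope",c[:2].round(3),"z at c",round(float(c[2]+c[:2]@(f-[x,y])),1))
E
python3 - <<'E'
from h import *
for n in("scene","top"): ring(n,795,-66,(-5,120))
E
```

```text
scene 186 circle 794.5 -55.7 39.7 fit [795.6 -58.5] slope [ 0.11  -0.181] z at c 43.4
top 74 circle 792.8 -59.5 38.0 fit [794.2 -61.6] slope [ 0.113 -0.187] z at c 45.2
```

arm_command --deltas '[{"dx":0,"dy":0,"dz":-0.003,"yaw":0,"jaw":0},{"dx":0,"dy":0,"dz":-0.006,"yaw":0,"jaw":0},{"dx":0,"dy":0,"dz":-0.008,"yaw":0,"jaw":0},{"dx":0,"dy":0,"dz":-0.009,"yaw":0,"jaw":0},{"dx":0,"dy":0,"dz":-0.009,"yaw":0,"jaw":0}]'

```text
clock: 18.7
eef_pos: [752.9, 7.1, 3.8]
tool_rot: [3.137, 0.006, 2.095]
force: [2.6, -4.0, 6.4]
width: 18.3
gripper_force: 59.9
```

Run:
```python
from h import *
for n in("scene","top"): ring(n,795,-66,(-5,120))
```

```text
scene 196 circle 794.9 -56.0 40.2 fit [795.8 -59.2] slope [ 0.049 -0.079] z at c 25.3
top 74 circle 793.7 -60.4 38.5 fit [794.9 -61.9] slope [ 0.029 -0.098] z at c 26.2
```

arm_command --deltas '[{"dx":0,"dy":0,"dz":0.001,"yaw":0,"jaw":0.26},{"dx":0,"dy":0,"dz":0.001,"yaw":0,"jaw":0.3},{"dx":0,"dy":0,"dz":0.001,"yaw":0,"jaw":0.4},{"dx":0,"dy":0,"dz":0.001,"yaw":0,"jaw":0.4},{"dx":0,"dy":0,"dz":0.001,"yaw":0,"jaw":0.4},{"dx":0,"dy":0,"dz":0.001,"yaw":0,"jaw":0.4}]'

```text
clock: 19.4
eef_pos: [749.6, 9.9, 2.1]
tool_rot: [-3.141, -0.0, 2.096]
force: [0.3, 0.3, 0.4]
width: 34.1
gripper_force: 0.0
```

Run:
```python
from h import *
for n in("scene","top"): ring(n,795,-66,(-5,120))
```

```text
scene 197 circle 794.3 -56.0 41.2 fit [796.  -60.1] slope [ 0.002 -0.   ] z at c 9.3
top 77 circle 793.8 -60.6 40.1 fit [795.2 -62.8] slope [0.005 0.023] z at c 10.0
```

arm_command --deltas '[{"dx":0,"dy":0,"dz":0,"yaw":0,"jaw":0.32},{"dx":0,"dy":0,"dz":0,"yaw":0,"jaw":0.27},{"dx":0,"dy":0,"dz":0,"yaw":0,"jaw":0.2},{"dx":0,"dy":0,"dz":0,"yaw":0,"jaw":0.1},{"dx":0,"dy":0,"dz":0,"yaw":0,"jaw":0},{"dx":0,"dy":0,"dz":0,"yaw":0,"jaw":0},{"dx":0,"dy":0,"dz":0,"yaw":0,"jaw":0}]'

```text
clock: 20.2
eef_pos: [750.0, 9.8, 2.6]
tool_rot: [3.141, 0.0, 2.096]
force: [-0.4, 0.3, 2.9]
width: 18.6
gripper_force: 59.2
```

arm_command --deltas '[{"dx":0,"dy":0,"dz":0.004,"yaw":0,"jaw":0},{"dx":0,"dy":0,"dz":0.012,"yaw":0,"jaw":0},{"dx":0,"dy":0,"dz":0.025,"yaw":0,"jaw":0},{"dx":0,"dy":0,"dz":0.045,"yaw":0,"jaw":0},{"dx":0,"dy":0,"dz":0.07,"yaw":0,"jaw":0},{"dx":0,"dy":0,"dz":0.1,"yaw":0,"jaw":0},{"dx":0,"dy":0,"dz":0.13,"yaw":0,"jaw":0},{"dx":0,"dy":0,"dz":0.155,"yaw":0,"jaw":0},{"dx":0,"dy":0,"dz":0.17,"yaw":0,"jaw":0},{"dx":0,"dy":0,"dz":0.17,"yaw":0,"jaw":0},{"dx":0,"dy":0,"dz":0.17,"yaw":0,"jaw":0}]'

```text
clock: 21.3
eef_pos: [749.3, 9.9, 172.1]
tool_rot: [-3.141, -0.001, 2.096]
force: [0.1, -0.0, -2.1]
width: 18.2
gripper_force: 58.8
```

Run:
```python
from h import *
for n in("scene","top"): ring(n,795,-66,(120,240))
s=read_state(); print(s["eef_pos"],s["width"],s["tool_rot"])
```

```text
scene 239 circle 793.7 -56.7 40.8 fit [795.4 -60.2] slope [-0.007  0.004] z at c 178.5
top 117 circle 792.5 -59.5 39.7 fit [793.6 -62.6] slope [-0.018  0.007] z at c 178.8
[748.53188188   9.94581619 170.47424266] 18.024650806414797 [-3.13878471e+00 -1.78421444e-03  2.09630923e+00]
```

arm_command --deltas '[{"dx":-0.01,"dy":0.003,"dz":0,"yaw":0,"jaw":0},{"dx":-0.03,"dy":0.009,"dz":0,"yaw":0,"jaw":0},{"dx":-0.055,"dy":0.016,"dz":0,"yaw":0,"jaw":0},{"dx":-0.08,"dy":0.023,"dz":0,"yaw":0,"jaw":0},{"dx":-0.105,"dy":0.031,"dz":0,"yaw":0,"jaw":0},{"dx":-0.13,"dy":0.038,"dz":0,"yaw":0,"jaw":0},{"dx":-0.155,"dy":0.045,"dz":0,"yaw":0,"jaw":0},{"dx":-0.18,"dy":0.052,"dz":0,"yaw":0,"jaw":0},{"dx":-0.2,"dy":0.058,"dz":-0.005,"yaw":0,"jaw":0},{"dx":-0.213,"dy":0.062,"dz":-0.013,"yaw":0,"jaw":0},{"dx":-0.218,"dy":0.0635,"dz":-0.023,"yaw":0,"jaw":0},{"dx":-0.218,"dy":0.0635,"dz":-0.03,"yaw":0,"jaw":0},{"dx":-0.218,"dy":0.0635,"dz":-0.034,"yaw":0,"jaw":0},{"dx":-0.218,"dy":0.0635,"dz":-0.035,"yaw":0,"jaw":0},{"dx":-0.218,"dy":0.0635,"dz":-0.035,"yaw":0,"jaw":0},{"dx":-0.218,"dy":0.0635,"dz":-0.035,"yaw":0,"jaw":0}]'

```text
clock: 23.0
eef_pos: [532.2, 73.1, 137.5]
tool_rot: [3.141, 0.0, 2.096]
force: [-0.6, -0.4, -1.1]
width: 18.3
gripper_force: 58.8
```

Run:
```python
from h import *
for n in("scene","top"):
    ring(n,576,3,(115,240))
    im,P,K,T=snap(n); P=P.reshape(-1,3)
    q=P[(np.hypot(P[:,0]-576,P[:,1]-3)<32)&(P[:,2]>60)&(P[:,2]<110)]
    if len(q): print(n,len(q),"head",(q.min(0)+q.max(0))/2,np.percentile(q[:,2],97))
s=read_state(); print(s["eef_pos"],s["width"],s["force"],s["tool_rot"])
```

```text
scene 138 circle 577.7 7.1 41.5 fit [578.5   2.9] slope [-0.008  0.002] z at c 143.8
scene 299 head [579.54654464   3.33051109  76.25085775] 91.14209380454552
top 113 circle 576.3 2.1 39.2 fit [5.77e+02 4.00e-01] slope [-0.016  0.025] z at c 145.1
top 3 head [547.99592497  -6.94638101  67.19325422] 70.44543643248628
[531.99274048  73.28072046 137.5714107 ] 18.1759939378523 [ 0.15297448  0.3405734  -1.11500577] [3.14105261e+00 1.27638588e-04 2.09622852e+00]
```

```bash
python3 -c "
from cell import *
print(finish_job())"
```

```text
the job is handed in; nothing more can be done
None
```

The job is handed in: by the last camera measurements the bare head stands at about the middle of the pad, and the largest magnifier is held about 1° off level, within 3 mm of centre and 5 cm above the crown. To level it I laid the glass on open table and gripped it again, because the arm cannot tilt. I did not re-check the other items' positions at the end.

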